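# Click the sample vial round to the reader

## Task

On the click-stop swivel base, turn the round plate by its capped vial until the vial stands right in front of the square light reader (not the round rinse cup). Leave the plate clicked in at that stop and let go.

Things in the scene. Friction and masses are not known exactly. Their poses are not given: they have to be found in the camera images.
- turntable (a joint): angle (rad) of the round plate, growing anticlockwise from above. Sprung stops every 30 degrees, a black tick each. 0: vial midway between the stations. Starts in the stop -0.524, 0 or 0.524 (rarely balanced between two); reader at the stop +1.571 or -1.571 (it varies), rinse cup at the other. End stops +-2.7. A click takes about 3 to 6 N at the vial; let go within 10 degrees of a stop it snaps in.
- vial (a point): capped glass vial clamped upright on the plate as its handle, axis 65 mm from the swivel axis: round, 24 mm in diameter, in a dark steel collar 32 mm in diameter. Above the bench: collar 55 to 75 mm, glass to 115, white cap to 129. This point: on the vial's axis 100 mm above the bench, where to take hold. Fingers may turn about it; a grip under 10 N may slip.
- axis (a point): point on the vertical swivel axis at the aluminium plate's top face, 55 mm above the bench; fixed in a run. The plate is 160 mm across, on a grey drum 184 mm across and 44 mm high, on a steel base plate 190 x 320 x 12 mm. x axis: the way from here to the vial when the joint reads 0.
- reader: light reader: upright square white block 40 x 40 x 95 mm, black square on top, fixed on the base plate, its top 107 mm above the bench. Origin: centre of its underside, 130 mm from the swivel axis; x axis parallel to that of axis. The vial belongs on the line from the swivel axis to the reader, 65 mm from both. Opposite stands the round white rinse cup, 42 mm across, 85 mm tall.

How it is judged (in metres and radians):
At the end, for the whole second after the job is handed in: The vial stands in front of the square reader, within 11.5 mm (about 10 degrees) to either side of the line from the swivel axis to the reader, so the plate is in that click stop, and the plate is at rest and let go (x of vial in the frame of reader between -0.0115 and 0.0115 m and horizontal distance between vial and reader below 0.075 m and velocity of joint turntable between -0.1 and 0.1 rad/s); the robot touches nothing.
It also fails if it takes over 35 s, if anything falls off the work surface, if the arm or the gripper's body presses on something with over 40 N, if the wrist force passes 120 N, or if a joint passes its speed limit or range.

## Robot

A 6-joint arm with a two-finger parallel gripper is mounted at the origin on the work surface. World frame = base frame: x ahead of the robot, y to its left, z up, the work surface at z = 0. Lengths are in m, angles in degrees, forces in N, time in s.
With the tool pointing down it reaches from about 0.325 to 0.775 m from the base axis. Payload 5.5 kg.
Tool frame: the origin (TCP) lies at the centre of the arm's flange, where the gripper is bolted on; the fingertips stand 182 mm ahead of it and the grasp point (between the pads) lies 163 mm ahead of it; z points along the fingers, y is the line along which they close (so a half turn about z gives the same grasp; the last joint's range is limited). The gripper opens to 88 mm and grips with 3 to 60 N. Pads are 20 mm wide; open, the fingers measure 115 mm over their backs; the gripper's body (75 mm by 178 mm) begins 61 mm behind the grasp point.
Start: joints at [-69.998, 5.22, 70.514, -0, 104.267, -3.249], TCP at [0.237, -0.551, 0.405] pointing down, gripper open.
Joint ranges: [-164.24, 164.24], [-49.07, 125.15], [9.68, 141.18], [-86.29, 266.29], [3.28, 154.24], [-151.56, 151.56]. Speed limits (degrees/s): [147.25, 147.25, 172.46, 180, 180, 180].

## Interface

Orientations are given as [roll, pitch, yaw] about the fixed x, y, z axes, in that order (R = Rz(yaw) Ry(pitch) Rx(roll)).
In Python, from station import r gives the robot as it stands. The module is installed in compiled form; this text tells all that it offers. Calls block until the motion is done:
- r.reach(position, orientation): joint-space move of the TCP to a pose.
- r.servo_line(position, rotation=None, speed=0.15): straight line of the TCP; rotation=None keeps the orientation; speed is the mean speed in m/s.
- r.move_joints(angles): joint-space move.
- r.let_go() and r.grab(squeeze=None): open the fingers fully, or close them until they stop; squeeze is the grip in N (None keeps the last).
- r.wait(seconds).
- r.inverse_kinematics(position, orientation): joint angles nearest the present ones, or None.
- r.sense(): the state.
- r.snapshot(name): name is "side" or "top"; returns a dict with "frame" (420x560x3 uint8, red, green, blue), "fx", "fy", "cx", "cy" (pixels), "R" (3x3) and "t" (3): a world point X has camera coordinates R X + t. Camera axes: x right, y down, z forward; pixel columns grow to the right and rows downward; lengths in m; the calibration is good to about 2 mm. A picture is of the moment at which its call begins. There is no depth.
A pose or a line that the arm cannot do raises r.IKError and nothing moves.
- r.hand_in(): hands the job in; it is judged then, once.
The state is a dict: "clock": time; "joints": joint angles; "joint_vel": joint speeds; "joint_torque": joint torques, N m; "tcp_pos": TCP position; "orientation": TCP orientation; "contact_force": force on the tool from outside, world axes, zero at the start; "torque": the same for the moment, N m; "opening": finger opening in m; "gripper_force": force on a finger pad.
Only numpy, scipy, OpenCV 4.12 (cv2) and the standard library are available. Lean on these libraries where they do the work, as an engineer would, in place of code of your own. Each camera call takes 0.05 s, during which the arm holds its last target. There are 200 camera calls.

## Working session

There is one attempt and no reset: what is moved stays moved. The work goes in short steps, each a Python script; the robot and the scene stay as the last script left them, time stands still between calls to the robot, and variables do not carry over. Pictures are saved under pics/ and viewed, at most 10 in all, crops included, and the job is handed in when it is done.

```bash
mkdir -p pics; python3 - <<'E'
from station import r
import cv2,pickle
d={}
for n in("top","side"):
    s=r.snapshot(n);d[n]=s;cv2.imwrite(f"pics/{n}0.png",s["frame"][:,:,::-1]);print(n,s["fx"],s["cx"],s["cy"],s["R"],s["t"])
pickle.dump(d,open("s0.pkl","wb"));print(r.sense())
E
```

```text
top 534.870779935786 276.5065765676543 204.95205354501098 [[-0.02009163 -0.99968258 -0.01520114]
 [-0.99580184  0.02136706 -0.08900647]
 [ 0.08930302  0.01334904 -0.99591504]] [0.04902425 0.5376996  0.80576682]
side 489.52418464959493 291.94844643782614 206.99185451606434 [[ 0.93098159 -0.36485296  0.01247386]
 [-0.26826448 -0.70689593 -0.65447101]
 [ 0.24760341  0.60595417 -0.75598419]] [-0.48747946  0.22249196  0.60783061]
{'clock': 0.1, 'joints': array([-7.00004748e+01,  5.25928518e+00,  7.05746834e+01, -2.65833951e-03,
        1.04268372e+02, -3.24928653e+00]), 'joint_vel': array([ 0.03845976, -0.08906385, -0.11695409,  0.00400246,  0.1129759 ,
        0.06316544]), 'joint_torque': array([ 3.83213584e-03, -4.47856236e+01, -4.07569706e+01,  7.01922923e-02,
        2.83835776e-02, -1.32717273e-04]), 'tcp_pos': array([ 0.23683728, -0.55133224,  0.40361748]), 'orientation': array([-1.79897678e+02, -3.22733942e-03,  2.32481560e+01]), 'contact_force': array([0.67422507, 0.0095126 , 0.15227494]), 'torque': array([-0.00402021,  0.00393721,  0.01100747]), 'gripper_force': 0.0, 'opening': 0.08776553020106476}
```

View pics/top0.png

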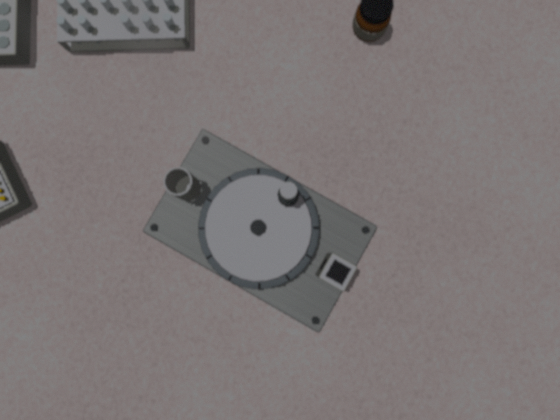

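View pics/side0.png

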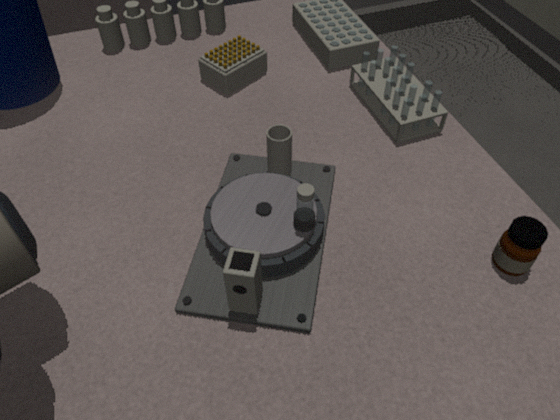

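The top view shows the hub at (258,228), the vial cap at (289,190), the reader's black square at (340,272) and the cup at (180,182). In the side view the hub is at (264,209), the cap at (306,190) and the reader's top at (242,262).

```bash
cat > h.py <<'E'
import numpy as np,cv2
def blob(s,c,w,lo,hi):
    g=cv2.cvtColor(s["frame"],cv2.COLOR_RGB2GRAY);u,v=c
    m=cv2.inRange(g[v-w:v+w+1,u-w:u+w+1],lo,hi)
    n,l,st,ce=cv2.connectedComponentsWithStats(m)
    k=1+np.argmax(st[1:,4]);return ce[k]+[u-w,v-w],st[k,4]
def ray(s,p,z):
    R,t=np.array(s["R"]),np.array(s["t"]);C=-R.T@t
    d=R.T@[(p[0]-s["cx"])/s["fx"],(p[1]-s["cy"])/s["fy"],1];return C+d*(z-C[2])/d[2]
E
python3 - <<'E'
from h import *;import pickle
d=pickle.load(open("s0.pkl","rb"))
for nm,cam,c,w,lo,hi,z in[("hub","top",(258,228),13,0,90,.058),("hub","side",(264,209),13,0,80,.058),
 ("reader","top",(340,272),11,0,60,.107),("reader","side",(242,262),11,0,40,.107),
 ("cap","top",(289,188),12,175,255,.129),("cap","side",(306,190),11,140,255,.122)]:
    s=d[cam];p,a=blob(s,c,w,lo,hi);print(nm,cam,p.round(1),a,ray(s,p,z).round(4))
g=cv2.cvtColor(d["top"]["frame"],cv2.COLOR_RGB2GRAY);print(g[178:206:2,274:306:2]);
g=cv2.cvtColor(d["side"]["frame"],cv2.COLOR_RGB2GRAY);print(g[180:232:3,290:324:2])
for n,q in(("top",[(206,140),(366,230),(316,320),(154,227)]),("side",[(236,157),(327,169),(301,318),(187,300)])):
    X=[];
    for c in q: X.append(ray(d[n],blob(d[n],c,6,0,75)[0],.013)[:2])
    print(n,np.round(X,4).tolist(),np.mean(X,0))
E
python3 -c "
import cv2;a=cv2.imread('pics/top0.png')[120:340,135:385];b=cv2.imread('pics/side0.png')[115:335,170:350]
cv2.imwrite('pics/crop.png',cv2.resize(cv2.hconcat([a,b]),None,fx=1.85,fy=1.85,interpolation=2))"
```

```text
hub top [257.9 227.2] 195 [0.5031 0.0657 0.058 ]
hub side [263.4 208.9] 199 [0.5031 0.0662 0.058 ]
reader top [338.1 271.8] 292 [ 0.4368 -0.0463  0.107 ]
reader side [241.4 260.8] 334 [ 0.4372 -0.0448  0.107 ]Traceback (most recent call last):
  File "<stdin>", line 6, in <module>
  File "h.py", line 6, in blob
    k=1+np.argmax(st[1:,4]);return ce[k]+[u-w,v-w],st[k,4]
        ~~~~~~~~~^^^^^^^^^^
    return _wrapfunc(a, 'argmax', axis=axis, out=out, **kwds)
    return bound(*args, **kwds)
ValueError: attempt to get argmax of an empty sequence
```

View pics/crop.png

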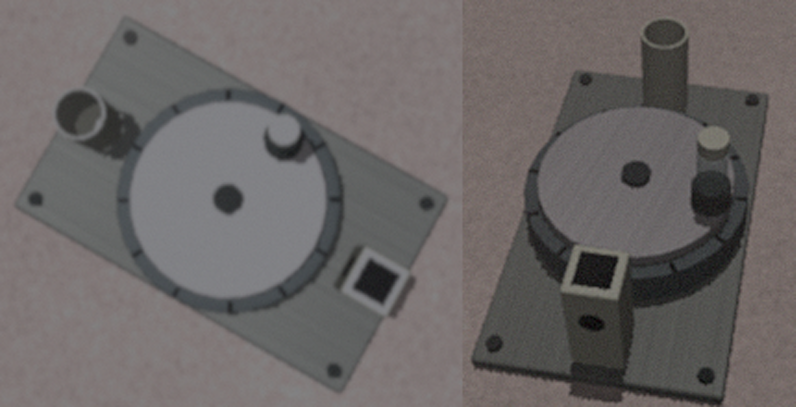

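```bash
python3 - <<'E'
from h import *;import pickle
from station import r
d=pickle.load(open("s0.pkl","rb"))
A=np.array([.5031,.066])
for n,p in(("top",(288.,190.3)),("side",(305.4,187.4))):
    X=ray(d[n],p,.129)[:2];e=X-A;print(n,X.round(4),np.hypot(*e),np.degrees(np.arctan2(e[1],e[0])))
R=np.array([.437,-.0455])-A;b=np.degrees(np.arctan2(R[1],R[0]));print(b)
# orientation feasibility along arc: yaw options
for a in np.arange(b+90,b-12,-15):
  t=np.radians(a);P=A+.065*np.array([np.cos(t),np.sin(t)])
  row=[]
  for yw in range(-180,180,30):
    q=r.inverse_kinematics([*P,.263],[180,0,yw]); row.append((yw,None if q is None else int(q[0]),None if q is None else int(q[5])))
  print(round(a),P.round(3),row)
E
```

```text
top [0.5489 0.0204] 0.06458225130453812 -44.87986535081297
side [0.5507 0.0237] 0.06365450133097142 -41.58942525356066
-120.6605268703695
-31 [0.559 0.033] [(-180, 0, -90), (-150, 0, -120), (-120, 0, -150), (-90, None, None), (-60, 0, 149), (-30, 0, 119), (0, 0, 89), (30, 0, 59), (60, 0, 29), (90, 0, 0), (120, 0, -30), (150, 0, -60)]
-46 [0.549 0.02 ] [(-180, -1, -91), (-150, -1, -121), (-120, -1, -151), (-90, None, None), (-60, -1, 148), (-30, -1, 118), (0, -1, 88), (30, -1, 58), (60, -1, 28), (90, -1, -1), (120, -1, -31), (150, -1, -61)]
-61 [0.535 0.009] [(-180, -2, -92), (-150, -2, -122), (-120, None, None), (-90, None, None), (-60, -2, 147), (-30, -2, 117), (0, -2, 87), (30, -2, 57), (60, -2, 27), (90, -2, -2), (120, -2, -32), (150, -2, -62)]
-76 [0.519 0.003] [(-180, -3, -93), (-150, -3, -123), (-120, None, None), (-90, None, None), (-60, -3, 146), (-30, -3, 116), (0, -3, 86), (30, -3, 56), (60, -3, 26), (90, -3, -3), (120, -3, -33), (150, -3, -63)]
-91 [0.502 0.001] [(-180, -3, -93), (-150, -3, -123), (-120, None, None), (-90, None, None), (-60, -3, 146), (-30, -3, 116), (0, -3, 86), (30, -3, 56), (60, -3, 26), (90, -3, -3), (120, -3, -33), (150, -3, -63)]
-106 [0.486 0.003] [(-180, -3, -93), (-150, -3, -123), (-120, None, None), (-90, None, None), (-60, -3, 146), (-30, -3, 116), (0, -3, 86), (30, -3, 56), (60, -3, 26), (90, -3, -3), (120, -3, -33), (150, -3, -63)]
-121 [0.47 0.01] [(-180, -2, -92), (-150, -2, -122), (-120, None, None), (-90, None, None), (-60, -2, 147), (-30, -2, 117), (0, -2, 87), (30, -2, 57), (60, -2, 27), (90, -2, -2), (120, -2, -32), (150, -2, -62)]
```

The start looks balanced between two stops: the vial lies at about -43.5° and the reader at -120.6° in world bearing. I'll grip with the fingers closing tangentially and sweep clockwise.

```bash
python3 - <<'E'
from h import *
from station import r
A=np.array([.5031,.066])
def pose(a,z):
    t=np.radians(a);return [*(A+.065*np.array([np.cos(t),np.sin(t)])),z],[180,0,a+180]
a0,a1=-43.5,-120.6
r.reach(*pose(a0,.36));r.servo_line(pose(a0,.263)[0],speed=.1)
r.grab(20);s=r.sense();print(s["clock"],s["opening"],s["gripper_force"],s["contact_force"].round(1),s["tcp_pos"].round(4))
if .018<s["opening"]<.03:
    for a in np.linspace(a0,a1,12)[1:]:
        p,o=pose(a,.263);r.servo_line(p,o,speed=.03);s=r.sense()
        print(round(a),round(s["clock"],2),round(s["opening"],4),s["contact_force"].round(1))
        if np.linalg.norm(s["contact_force"])>40 or s["opening"]<.018: print("stop");break
    cv2.imwrite("pics/side1.png",r.snapshot("side")["frame"][:,:,::-1])
E
```

```text
4.55 0.023500506034451987 19.99998427927494 [ 0.7  0.3 -0.6] [0.5503 0.0213 0.263 ]
-51 4.97 0.0235 [-1.8 -0.9 -0.1]
-58 5.38 0.0236 [-3.3 -0.7  0.4]
-65 5.8 0.0234 [-1.5  0.4 -1. ]
-72 6.22 0.0233 [-2.7  0.1  0.4]
-79 6.63 0.0236 [-3.   1.1  0.4]
-86 7.05 0.0238 [-5.   1.2  2.5]
-93 7.47 0.0235 [-1.7  0.3 -0.7]
-100 7.88 0.0237 [-1.1  0.7 -0.4]
-107 8.3 0.0234 [-2.9 -0.1 -1.1]
-114 8.72 0.024 [-3.6  0.2  0.8]
-121 9.13 0.0236 [-4.9  1.2  1.7]
```

View pics/side1.png

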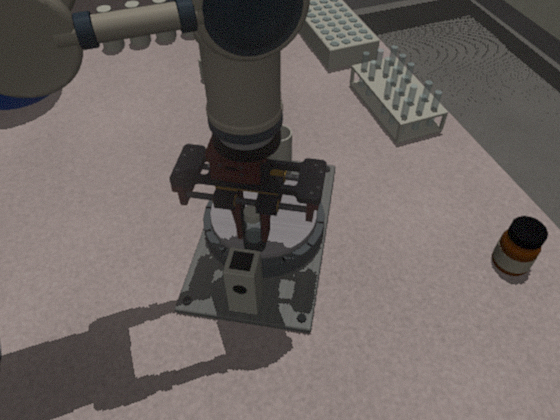

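The vial is held between the fingers just behind the reader, at about (254,238). Next I let go, rise, and check.

```bash
python3 - <<'E'
from h import *
from station import r
r.let_go();r.wait(.3);p=r.sense()["tcp_pos"];r.servo_line([p[0],p[1],.4],speed=.15)
q=r.sense()["joints"].copy();q[0]-=60;r.move_joints(q);r.wait(.3)
a=[r.snapshot(n)["frame"][:,:,::-1] for n in("top","side")]
cv2.imwrite("pics/crop2.png",cv2.resize(cv2.hconcat([a[0][120:340,135:385],a[1][115:335,170:350]]),None,fx=1.85,fy=1.85,interpolation=2))
s=r.sense();print(s["clock"],s["contact_force"])
E
```

```text
13.75 [ 0.68269025 -0.44556082 -0.12694859]
```

View pics/crop2.png

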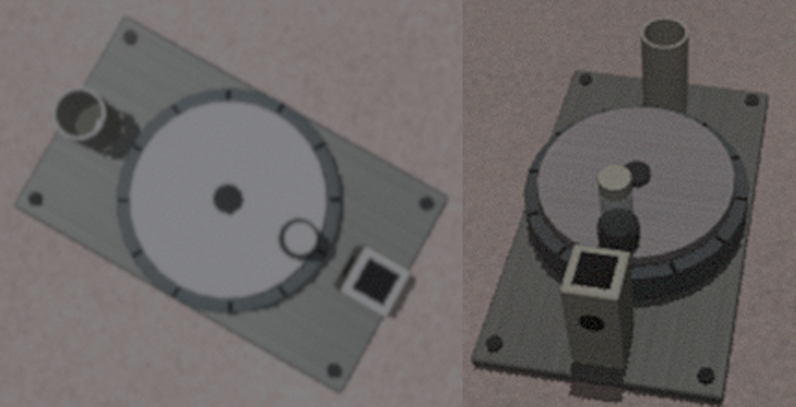

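The vial now stands on the hub-to-reader line. In the crop the cap is at (301,238) in the top view and (615,174) in the side view. I'll put numbers on it, then hand in.

```bash
python3 - <<'E'
from h import *;import pickle
from station import r
d=pickle.load(open("s0.pkl","rb"));A=np.array([.5031,.066]);ok=True
for n,p in(("top",(135+301/1.85,120+238/1.85)),("side",(170+(615-462.5)/1.85,115+172/1.85))):
    e=ray(d[n],p,.129)[:2]-A;a=np.degrees(np.arctan2(e[1],e[0]));print(n,np.hypot(*e),a);ok&=abs(a+120.66)<7
if ok: print(r.hand_in())
E
```

```text
top 0.06600039146317838 -120.48596691449296
side 0.060195040514247025 -120.73044220327525
the job is handed in; nothing more can be done
None
```

The plate is clicked in with the vial in front of the square reader, within about 0.2° of the line in both camera views; the gripper let go and moved clear, and the job was handed in at about 14 s (no verdict was returned).

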